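Clear the coffee table: mugs to the tray, candles to their dishes

ROBOT

A 6-joint arm with a two-finger parallel gripper is mounted at the origin on the work surface. World frame = base frame: x ahead of the robot, y to its left, z up, the work surface at z = 0. Lengths are in m, angles in degrees, forces in N, time in s.
With the tool pointing down it reaches from about 0.35 to 0.875 m from the base axis. Payload 4.2 kg.
Tool frame: the origin (TCP) lies at the very end of the fingers, on their centre line; the grasp point (between the pads) lies 19 mm behind it; z points along the fingers, y is the line along which they close (so a half turn about z gives the same grasp; the last joint's range is limited). The gripper opens to 85 mm and grips with 20 to 120 N. Pads are 22 mm wide; open, the fingers measure 114 mm over their backs; the gripper's body (76 mm by 85 mm) begins 54 mm behind the grasp point. The pads swing forward as they close: fully open they stand 13 mm farther back than shut.
Start: joints at [81.853, 22.042, 0.453, 0, -68.411, -14.817], TCP at [0.244, 0.575, 0.231] pointing down, gripper open.
Joint ranges: [-179.83, 179.83], [-69.29, 118.12], [-61.27, 80.66], [-181.25, 117.63], [-171.15, -9.14], [-177.46, 177.46]. Speed limits (degrees/s): [159.86, 159.86, 180, 180, 180, 180].

INTERFACE

Orientations are given as [roll, pitch, yaw] about the fixed x, y, z axes, in that order (R = Rz(yaw) Ry(pitch) Rx(roll)).
In Python, from bench import env gives the robot as it stands.
- The arm moves only by the shell command python3 nudge.py 'ROWS' [FORCE]. ROWS is a JSON list of rows, 1 to 8 of them, each of 5 numbers: the finger opening in m, then dx, dy, dz in m, then a turn about the tool's z in degrees; each row is the pose to reach, as a shift and turn from the pose commanded when the command began, along the tool's axes at that moment; what a row does not reach only later rows make up. A row lasts 1/8 s, in which the tool goes at most 0.0625 m and 10.7 degrees, less where a joint would pass 70% of its speed; a pose out of reach is approached as far as the arm can. The fingers move at their own pace and stop on an object; FORCE is the grip in N (left out, the last holds). Time passes only in rows, so rows that do not move let the fingers close. It prints the time, the measured TCP pose, the force, the opening and the grip force at its end.
- env.observe(): the state, without advancing time (a new reading comes with each control period).
- env.read_camera(name): name is "scene" or "top" or "wrist"; returns the picture (480x640x3 uint8, red, green, blue); there is no depth.
- env.camera_model(name): a dict with "fx", "fy", "cx", "cy" (pixels), "k1" (the pictures are not rectified: a ray, as slopes to the right and down, at radius r is drawn at 1 + k1 r^2 times it, then the intrinsics apply), "origin" and "attitude" of the camera in the world; the wrist camera has in their place "hand_eye" (4x4, takes a point from camera to tool coordinates, whose origin is the TCP and whose axes are the flange's). Camera axes: x right, y down, z forward; pixel columns grow to the right and rows downward; lengths in m; the calibration is good to about 2 mm. A picture is of the moment at which its call begins: read the wrist's pose just before it. camera_model takes no time and is no camera call.
- env.job_done(): hands the job in; it is judged then, once.
The state is a dict: "time": time; "joint_pos": joint angles; "joint_velocities": joint speeds; "joint_efforts": joint torques, N m; "tcp_pos": TCP position; "tcp_rot": TCP orientation; "ft_force": force on the tool from outside, world axes, zero at the start; "ft_torque": the same for the moment, N m; "width": finger opening in m; "grip_force": force on a finger pad.
Only numpy, scipy, OpenCV 4.12 (cv2) and the standard library are available. Lean on these libraries where they do the work, as an engineer would, in place of code of your own. Each camera call takes 0.05 s, during which the arm holds its last target. There are 200 camera calls.

TASK

Tidy the coffee table: stand both blue mugs upright on the wooden serving tray, and set each of the two jar candles upright in the brass dish that fits it, the wide candle in the wide dish and the slim candle in the slim dish, flat on the dish's floor. Set everything down without dropping it or tipping it over, and leave the bird figure, the white lidded pot and the remote control where they are.

Things in the scene. Friction and masses are not known exactly. Their poses are not given: they have to be found in the camera images.
- mug_a: one of two identical blue ceramic mugs with yellow rims, empty, upright, loose: outer diameter 66 mm, height 85 mm, wall 4 mm, about 0.24 kg. Origin: centre of its underside, z up. The loop handle points along its own +y, reaching 63 mm from the axis, at 26 to 72 mm height; a grasp closing along its x clears it. Either mug may take either end of the tray.
- mug_b: the other of two identical blue ceramic mugs with yellow rims, empty, upright, loose: outer diameter 66 mm, height 85 mm, wall 4 mm, about 0.24 kg. Origin: centre of its underside, z up. The loop handle points along its own +y, reaching 63 mm from the axis, at 26 to 72 mm height; a grasp closing along its x clears it. Either mug may take either end of the tray.
- candle_wide: the wide jar candle: plain dark red cylinder with a cream wax top and a 6 mm wick, diameter 64 mm, height 70 mm, about 0.30 kg, standing upright, loose. Origin: centre of its underside, z up.
- candle_slim: the slim jar candle: same dark red jar with a cream wax top and a 6 mm wick, diameter 40 mm, height 80 mm, about 0.14 kg, standing upright, loose. Origin: centre of its underside, z up.
- tray: wooden serving tray, fixed, at the left or right: 280 mm (its x, roughly away from the robot) by 170 mm (its y). Rim 20 mm high, 8 mm thick, brass grips on the short ends to 29 mm; inner floor 264 x 154 mm, 8 mm above the origin. Origin: centre of its underside, z up. Both mugs fit on its long axis, 60 mm either way from the centre, handles across.
- dish_wide: the wide round brass candle dish, fixed: inner floor diameter 88 mm, lip 12 mm high and 4 mm thick, floor 4 mm above the origin. Origin: centre of its underside, z up.
- dish_slim: the slim round brass candle dish, fixed: inner floor diameter 62 mm (too small for the wide candle), lip 12 mm high and 4 mm thick, floor 4 mm above the origin. Origin: centre of its underside, z up.
- bird: turquoise ceramic bird figure, loose, not to be disturbed: round foot of 52 mm diameter, 91 mm high, the beak reaches 35 mm along its -x, the tail 42 mm along its +x. Origin: centre of its underside.
- pot: white ceramic pot with a knobbed lid, loose, not to be disturbed: diameter 58 mm, 66 mm high. Origin: centre of its underside.
- remote: black remote control 150 x 42 x 16 mm (long side its x), lying loose on the large blue book (22 mm thick) at the other side of the table, not to be disturbed. Origin: centre of its underside.

How it is judged:
By the outcome, as a careful person would: the job done as asked, in the order asked, and still so for the second after the job is handed in, with the robot touching nothing.
It also fails if it takes over 99 s, if anything falls off the work surface, if the arm or the gripper's body presses on something with over 40 N, if the wrist force passes 120 N, or if a joint passes its speed limit or range.

## Working session

There is one attempt and no reset: what is moved stays moved. The work goes in short steps, Python scripts to look and compute and a shell command to move; the robot and the scene stay as the last step left them, time stands still between calls to the robot, and variables do not carry over. Pictures are saved under pics/ and viewed, at most 14 in all, crops included, and the job is handed in when it is done.

```bash
ls; mkdir -p pics
python3 - <<'E'
from bench import env
import cv2
for n in ("scene","top"):
    im=env.read_camera(n); cv2.imwrite(f"pics/{n}0.png",im[:,:,::-1]); print(n,env.camera_model(n))
print(env.camera_model("wrist")); print(env.observe())
E
```

```text
bench.py
nudge.py
pics
scene {'fx': 595.059078554659, 'fy': 595.059078554659, 'cx': 319.8649214532273, 'cy': 240.2617072262815, 'k1': -0.19462660053503103, 'origin': array([0.92437145, 0.58215205, 1.20708316]), 'attitude': array([-150.17983216,   -0.45705378,  146.89330018])}
top {'fx': 542.7549024911833, 'fy': 542.7549024911833, 'cx': 312.0377463496065, 'cy': 251.68525245352748, 'k1': -0.14709755429072408, 'origin': array([ 0.37402516, -0.00626794,  1.10984012]), 'attitude': array([-1.69905191e+02,  2.43313786e-02, -8.92088443e+01])}
{'fx': 386.30601969202837, 'fy': 386.30601969202837, 'cx': 326.2957143437753, 'cy': 235.42993855641134, 'k1': -0.0032285955350150604, 'hand_eye': array([[-9.76556864e-06, -9.45749752e-01, -3.24895994e-01,
         8.60680413e-02],
       [ 9.99999026e-01,  4.44234168e-04, -1.32319241e-03,
         4.21572554e-04],
       [ 1.39573880e-03, -3.24895690e-01,  9.45748826e-01,
        -1.42687103e-01],
       [ 0.00000000e+00,  0.00000000e+00,  0.00000000e+00,
         1.00000000e+00]])}
{'time': 0.1, 'joint_pos': array([ 8.18519294e+01,  2.20859238e+01,  3.86892053e-01, -2.66999234e-02,
       -6.84110669e+01, -1.48171943e+01]), 'joint_velocities': array([ 0.10397036, -0.11414991,  0.18780967,  0.10435433, -0.02115077,
       -0.01852564]), 'joint_efforts': array([-9.59055287e-04, -3.93322062e+01,  1.88928831e+01,  4.19803306e+00,
       -2.61595051e-03,  3.50285688e-06]), 'tcp_pos': array([0.24362427, 0.5749868 , 0.23032705]), 'tcp_rot': array([ 1.79887216e+02, -4.17370391e-03, -2.29751088e+01]), 'ft_force': array([-0.18614371, -0.29569603,  0.01952622]), 'ft_torque': array([ 0.04043537,  0.01711279, -0.01176982]), 'grip_force': 0.0, 'width': 0.08541052709625864}
```
View pics/scene0.png

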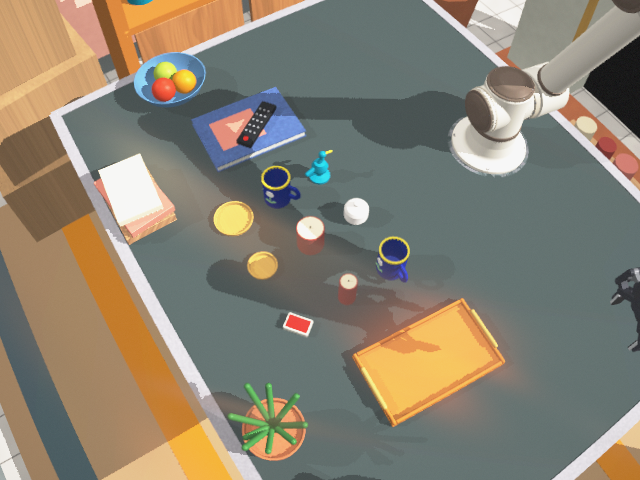

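View pics/top0.png

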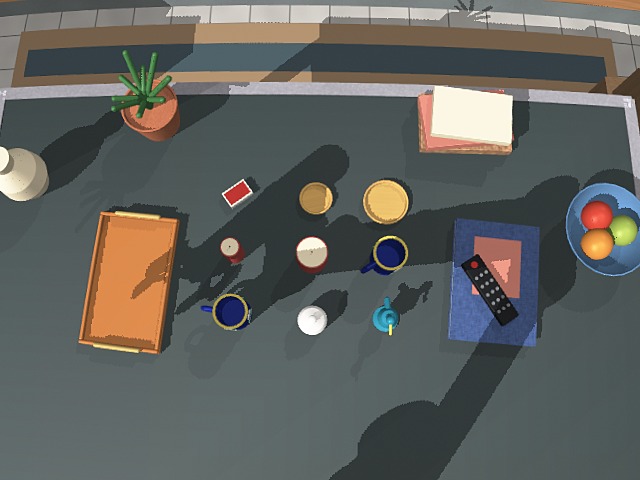

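The two views show the tray on the left. The near mug is at top (230,311) / scene (394,252), and the far mug at top (390,253) / scene (277,183). In the top view the wide candle is at (312,252), the slim candle at (230,248), the wide dish at (386,201) and the slim dish at (316,198). The bird (386,316) and pot (312,320) sit nearest the robot. Next I triangulate these.

Create h.py:
```python
import numpy as np, cv2
from scipy.spatial.transform import Rotation as Rn
from bench import env
def rot(a): return Rn.from_euler('xyz',a,degrees=True).as_matrix()
def pose(name,st=None):
    m=env.camera_model(name)
    if name!='wrist': return m,np.array(m['origin']),rot(m['attitude'])
    T=m['hand_eye']; R=rot(st['tcp_rot'])
    return m,np.array(st['tcp_pos'])+R@T[:3,3],R@T[:3,:3]
def K(m): return np.array([[m['fx'],0,m['cx']],[0,m['fy'],m['cy']],[0,0,1]])
def rays(cam,px):
    m,o,R=cam
    u=cv2.undistortPoints(np.float64(px).reshape(-1,1,2),K(m),np.array([m['k1'],0,0,0])).reshape(-1,2)
    return o,np.c_[u,np.ones(len(u))]@R.T
def plane(cam,px,z):
    o,d=rays(cam,px); return o+d*((z-o[2])/d[:,2])[:,None]
def tri(c1,p1,c2,p2):
    o1,d1=rays(c1,[p1]);o2,d2=rays(c2,[p2])
    s=np.linalg.lstsq(np.c_[d1[0],-d2[0]],o2-o1,rcond=None)[0]
    a=o1+s[0]*d1[0];b=o2+s[1]*d2[0]; return (a+b)/2,np.linalg.norm(a-b)
def mask(im,kind):
    h=cv2.cvtColor(im,cv2.COLOR_RGB2HSV); H,S,V=[h[:,:,i].astype(int) for i in range(3)]
    if kind=='yellow': m=(H>18)&(H<36)&(S>110)&(V>70)
    if kind=='brass': m=(H>12)&(H<36)&(S>80)&(V>70)
    if kind=='orange': m=(H>4)&(H<26)&(S>110)&(V>90)
    if kind=='cream': m=(H>8)&(H<40)&(S>15)&(S<110)&(V>110)
    if kind=='blue': m=(H>105)&(H<130)&(S>120)
    return m.astype(np.uint8)
def blob(im,kind,w):
    x0,y0,x1,y1=w; m=np.zeros(im.shape[:2],np.uint8); m[y0:y1,x0:x1]=mask(im,kind)[y0:y1,x0:x1]
    cs,_=cv2.findContours(m,cv2.RETR_EXTERNAL,cv2.CHAIN_APPROX_NONE)
    c=max(cs,key=lambda c:cv2.contourArea(cv2.convexHull(c)))
    return cv2.convexHull(c).reshape(-1,2).astype(float),m
def ell(im,kind,w):
    h,_=blob(im,kind,w); return cv2.fitEllipse(h.astype(np.float32))
```

Run:
```python
from h import *
I={n:cv2.imread(f"pics/{n}0.png")[:,:,::-1].copy() for n in("top","scene")}
C={n:pose(n) for n in I}
W={'mugN':('yellow',(195,285,260,335),(368,232,416,282)),'mugF':('yellow',(358,230,414,278),(254,162,304,212)),
'cw':('cream',(290,230,334,276),(290,210,330,250)),'cs':('cream',(214,232,247,268),(336,268,362,306)),
'dw':('brass',(356,174,414,230),(208,196,259,242)),'ds':('brass',(294,178,338,220),(243,248,282,284))}
for k,(kind,a,b) in W.items():
    e1=ell(I['top'],kind,a);e2=ell(I['scene'],kind,b)
    p,g=tri(C['top'],e1[0],C['scene'],e2[0])
    print(k,np.round(p,4),'gap',round(g,4),'top',np.round(e1[0],1),np.round(e1[1],1),'sc',np.round(e2[0],1),np.round(e2[1],1))
h,_=blob(I['top'],'orange',(70,200,190,360)); b=cv2.boxPoints(cv2.minAreaRect(h.astype(np.float32)))
print('tray',b, plane(C['top'],b,.02).round(3).tolist())
h,_=blob(I['scene'],'orange',(345,295,510,430)); b=cv2.boxPoints(cv2.minAreaRect(h.astype(np.float32)))
print('tray sc',b, plane(C['scene'],b,.02).round(3).tolist())
# non-disturb
for n,p,z in (('bird foot',(386,322),.05),('pot',(312,320),.05)): print(n,plane(C['top'],[p],z))
print(env.observe()['time'])
```

```text
mugN [0.4411 0.1522 0.0768] gap 0.0004 top [229.7 310.8] [35.  35.3] sc [393.9 250. ] [27.7 31. ]
mugF [ 0.5583 -0.1544  0.0764] gap 0.0012 top [390.2 252.4] [34.6 35. ] sc [275.3 177.5] [24.5 29.3]
cw [ 0.5596 -0.002   0.064 ] gap 0.001 top [311.6 251.8] [29.2 30. ] sc [310.  227.4] [22.8 26.2]
cs [0.566  0.1577 0.077 ] gap 0.0004 top [229.3 246.4] [17.1 17.2] sc [348.1 280. ] [16.3 17.1]
dw [ 0.6803 -0.1565  0.001 ] gap 0.0019 top [385.5 201.7] [44.5 45.7] sc [233.2 218.1] [35.4 40.7]
ds [ 0.6859 -0.0084  0.003 ] gap 0.0012 top [315.5 198. ] [32.4 33.5] sc [262.1 264.9] [28.5 31.1]
tray [[ 77.666885 343.91077 ]
 [ 98.31108  205.92053 ]
 [179.58647  218.07983 ]
 [158.94228  356.07007 ]] [[0.37, 0.474, 0.02], [0.661, 0.452, 0.02], [0.635, 0.274, 0.02], [0.351, 0.301, 0.02]]
tray sc [[350.67657 354.86945]
 [466.09497 289.9466 ]
 [507.0089  362.6825 ]
 [391.5905  427.60535]] [[0.641, 0.283, 0.02], [0.341, 0.301, 0.02], [0.375, 0.483, 0.02], [0.66, 0.454, 0.02]]
bird foot [[ 0.42551128 -0.14924292  0.05      ]]
pot [[ 0.42778074 -0.0050021   0.05      ]]
0.1
```

```bash
cat >> h.py <<'E'
def go(x,y,z,yaw):
    s=env.observe(); R=rot(s['tcp_rot']); d=R.T@(np.array([x,y,z])-s['tcp_pos'])
    t=-(yaw-s['tcp_rot'][2]); t=(t+180)%360-180
    print('t',round(s['time'],2),'tcp',s['tcp_pos'].round(4),s['tcp_rot'].round(2),'rows d',d.round(4),'turn',round(t,1),'dist',round(np.linalg.norm(d),3),'w',round(s['width'],4))
def snap(name,f):
    s=env.observe(); im=env.read_camera(name); cv2.imwrite(f'pics/{f}.png',im[:,:,::-1]); np.save(f'pics/{f}.npy',np.r_[s['tcp_pos'],s['tcp_rot']]); return im,pose(name,s)
def load(name,f):
    v=np.load(f'pics/{f}.npy'); return cv2.imread(f'pics/{f}.png')[:,:,::-1].copy(),pose(name,dict(tcp_pos=v[:3],tcp_rot=v[3:]))
E
python3 - <<'E'
from h import *
go(.44,.152,.25,-90)
I=cv2.imread("pics/top0.png")[:,:,::-1].copy();C=pose('top')
for c,w in (((.441,.152),(190,280,270,340)),((.558,-.154),(350,225,420,285))):
    h,m=blob(I,'blue',w); p=plane(C,h,.05)[:,:2]-c; r=np.hypot(*p.T); i=r.argmax(); print(h[i],r[i],np.degrees(np.arctan2(p[i,1],p[i,0])))
E
```

```text
t 0.1 tcp [0.2436 0.575  0.2303] [179.89  -0.   -22.98] rows d [ 0.3459  0.3128 -0.019 ] turn 67.0 dist 0.467 w 0.0854
[216. 306.] 0.03341935859007983 70.88522133961445
[398. 241.] 0.03536973651841547 -35.68850601870391
```

```bash
python3 nudge.py '[[0.085,0.346,0.313,-0.02,67],[0.085,0.346,0.313,-0.02,67],[0.085,0.346,0.313,-0.02,67],[0.085,0.346,0.313,-0.02,67],[0.085,0.346,0.313,-0.02,67],[0.085,0.346,0.313,-0.02,67],[0.085,0.346,0.313,-0.02,67],[0.085,0.346,0.313,-0.02,67]]' 40
python3 nudge.py '[[0.085,0,0,0,0],[0.085,0,0,0,0]]'
python3 - <<'E'
from h import *
im,c=snap('wrist','w1'); print(np.load('pics/w1.npy'))
E
```

```text
time: 1.1
tcp_pos: [0.4406, 0.1496, 0.2512]
tcp_rot: [180.0, -0.0, -90.1]
ft_force: [0.4, 0.1, -0.2]
width: 0.0853
grip_force: 0.0
time: 1.35
tcp_pos: [0.44, 0.1526, 0.251]
tcp_rot: [180.0, -0.0, -90.0]
ft_force: [-0.2, -0.1, 0.4]
width: 0.0852
grip_force: 0.0
[ 4.40016127e-01  1.52578458e-01  2.51036280e-01  1.79970987e+02
 -2.81516355e-03 -8.99641801e+01]
```

View pics/w1.png

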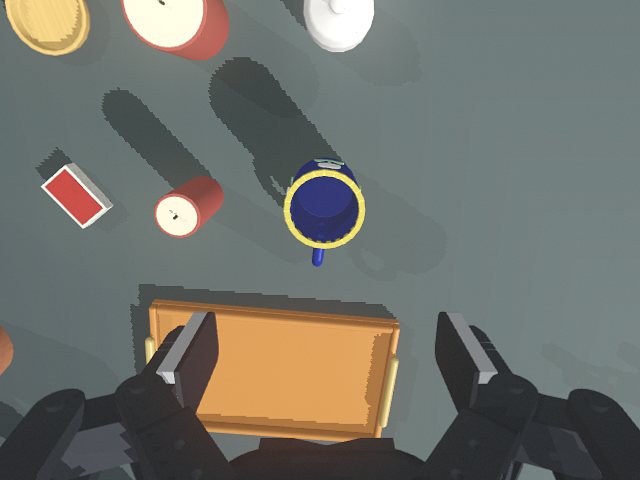

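The wrist view has the near mug's rim centred at (325,208) with its handle at (318,258), pointing toward the tray. The slim candle's top is at (177,215), and the tray spans about (150,300) to (398,440).

Run:
```python
from h import *
im,c=load('wrist','w1'); top=cv2.imread("pics/top0.png")[:,:,::-1].copy(); ct=pose('top'); sc=pose('scene')
e=ell(im,'yellow',(270,160,380,255)); print(e)
print('mugN w+top',tri(c,e[0],ct,(229.7,310.8)),'w+sc',tri(c,e[0],sc,(393.9,250.)), plane(c,[e[0]],.085))
h=plane(c,[(318,262)],.05)[0]; print('handle',h)
e=ell(im,'cream',(145,185,225,240)); print(e,'cs',tri(c,e[0],ct,(229.3,246.4)),tri(c,e[0],sc,(348.1,280.)),plane(c,[e[0]],.08))
# tray, rim outer edges at z .02, in wrist picture
for z in(.0,.02): print('tray TL,TR(z)',z,plane(c,[(150,301),(399,322),(378,440)],z).round(4).tolist())
```

```text
((323.9292297363281, 208.5567169189453), (79.20044708251953, 81.10538482666016), 91.22481536865234)
mugN w+top (array([0.44288852, 0.1534896 , 0.07175696]), np.float64(0.002786307502077433)) w+sc (array([0.44306876, 0.15277023, 0.07954174]), np.float64(0.00243941898248121)) [[0.44403065 0.15057961 0.085     ]]
handle [0.45007959 0.21328066 0.05      ]
((176.2333526611328, 215.56138610839844), (37.1153564453125, 42.457786560058594), 122.87276458740234) cs (array([0.56327439, 0.15464759, 0.09335657]), np.float64(0.0008396644863355855)) (array([0.56772929, 0.15858791, 0.08107067]), np.float64(0.0020881301473185247)) [[0.56889477 0.15814964 0.08      ]]
tray TL,TR(z) 0.0 [[0.6444, 0.2832, 0.0], [0.3571, 0.3104, 0.0], [0.3736, 0.4894, 0.0]]
tray TL,TR(z) 0.02 [[0.6341, 0.2723, 0.02], [0.3614, 0.2981, 0.02], [0.3771, 0.468, 0.02]]
```

```bash
python3 - <<'E'
from h import *
go(.4425,.152,.15,-97)
E
python3 nudge.py '[[0.085,0,0.0025,0.05,7],[0.085,0,0.0025,0.1,7],[0.085,0,0.0025,0.1,7]]'
python3 - <<'E'
from h import *
im,c=snap('wrist','w2'); _,c1=load('wrist','w1')
e=ell(im,'yellow',(200,100,480,300)); print(e, tri(c,e[0],c1,(323.9,208.6)),plane(c,[e[0]],.085))
go(.4425,.152,.04,-97)
E
```

```text
t 1.4 tcp [0.4399 0.1529 0.2511] [179.97  -0.   -89.91] rows d [ 0.0009 -0.0026  0.1011] turn 7.1 dist 0.101 w 0.0854
time: 1.78
tcp_pos: [0.4352, 0.1517, 0.1484]
tcp_rot: [179.6, -0.3, -96.9]
ft_force: [-0.2, -0.7, 0.3]
width: 0.0848
grip_force: 0.0
((314.3341369628906, 257.5514221191406), (110.2922134399414, 116.1939697265625), 93.05286407470703) (array([0.44418223, 0.15283769, 0.07780863]), np.float64(4.176322836072037e-05)) [[0.44361392 0.1499862  0.085     ]]
t 1.82 tcp [0.4373 0.1528 0.151 ] [ 1.7991e+02 -1.5000e-01 -9.6830e+01] rows d [-1.00e-04 -5.40e-03  1.11e-01] turn 0.2 dist 0.111 w 0.085
```

```bash
python3 nudge.py '[[0.085,0,-0.0064,0.03,0],[0.085,0,-0.0064,0.07,0],[0.085,0,-0.0064,0.111,0],[0.085,0,-0.0064,0.111,0],[0.06,0,-0.0064,0.111,0],[0.06,0,-0.0064,0.111,0],[0.055,0,-0.0064,0.111,0],[0.055,0,-0.0064,0.111,0]]' 40
python3 nudge.py '[[0.055,0,0,0,0],[0.055,0,0,0,0],[0.055,0,0,0,0]]'
```

```text
time: 2.82
tcp_pos: [0.4455, 0.1528, 0.0429]
tcp_rot: [-179.8, 0.2, -96.9]
ft_force: [-2.1, 1.6, 7.1]
width: 0.0633
grip_force: 45.9
time: 3.2
tcp_pos: [0.4455, 0.1528, 0.0429]
tcp_rot: [-179.8, 0.2, -96.9]
ft_force: [-2.9, 1.1, 7.2]
width: 0.0638
grip_force: 45.9
```

```bash
python3 nudge.py '[[0.055,0,0,-0.02,0],[0.055,0,0,-0.06,0],[0.055,0,0,-0.11,0],[0.055,0,0,-0.15,0],[0.055,0,0,-0.15,0]]'
python3 - <<'E'
from h import *
im,c1=load('wrist','w1'); ct=pose('top'); sc=pose('scene')
print('tray corner',tri(c1,(150,301),ct,(179.6,218.1)),tri(ct,(179.6,218.1),sc,(353,354)), tri(c1,(399,322),ct,(159,355)))
go(.444,.3815,.19,-95.5)
E
```

```text
time: 3.82
tcp_pos: [0.4459, 0.1527, 0.1947]
tcp_rot: [-179.6, 0.4, -96.9]
ft_force: [-0.5, -0.5, -3.0]
width: 0.0639
grip_force: 46.0
tray corner (array([0.63616362, 0.27464691, 0.01616064]), np.float64(8.842991652404061e-05)) (array([0.63571101, 0.27894842, 0.00818212]), np.float64(0.006620615432419171)) (array([0.35530769, 0.30759567, 0.00244642]), np.float64(0.005724528778083476))
t 3.83 tcp [0.4459 0.1527 0.1947] [-179.56    0.41  -96.95] rows d [-0.2268  0.0296  0.006 ] turn -1.4 dist 0.229 w 0.0639
```

```bash
python3 nudge.py '[[0.055,-0.03,0.004,0,0],[0.055,-0.08,0.01,0,0],[0.055,-0.13,0.017,0,-1],[0.055,-0.18,0.0235,0,-1.4],[0.055,-0.21,0.0275,0.003,-1.4],[0.055,-0.2268,0.0296,0.006,-1.4],[0.055,-0.2268,0.0296,0.006,-1.4]]'
python3 - <<'E'
from h import *
go(.444,.3815,.060,-95.5)
im,c=snap('scene','s1'); cv2.imwrite('pics/s1c.png',cv2.resize(im[200:440,300:620],None,fx=2,fy=2)[:,:,::-1])
E
```

```text
time: 4.7
tcp_pos: [0.4416, 0.3801, 0.1829]
tcp_rot: [179.9, -0.1, -95.5]
ft_force: [0.8, -0.6, -2.9]
width: 0.0643
grip_force: 45.8
t 4.7 tcp [0.4416 0.3801 0.1829] [ 1.799e+02 -1.300e-01 -9.553e+01] rows d [-0.002  -0.0025  0.1229] turn -0.0 dist 0.123 w 0.0643
```

View pics/s1c.png

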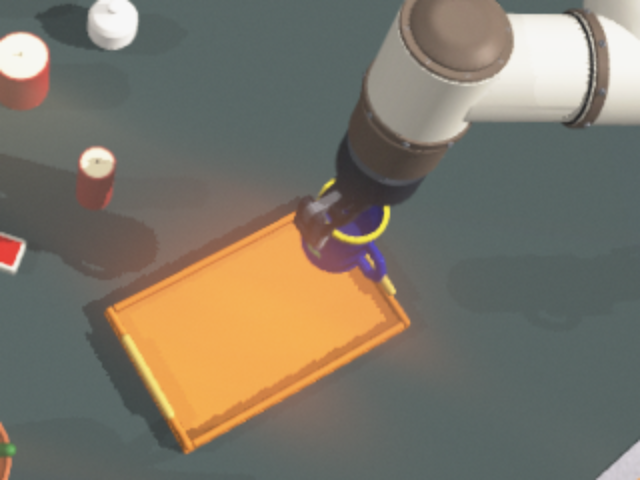

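The mug is held upright above the near end of the tray, at about crop (355,220), as intended. Lowering it now.

```bash
python3 nudge.py '[[0.055,-0.002,-0.0025,0.03,0],[0.055,-0.002,-0.0025,0.07,0],[0.055,-0.002,-0.0025,0.1,0],[0.055,-0.002,-0.0025,0.12,0],[0.055,-0.002,-0.0025,0.123,0],[0.055,-0.002,-0.0025,0.123,0],[0.055,-0.002,-0.0025,0.123,0]]'
python3 nudge.py '[[0.055,0,0,0.003,0],[0.055,0,0,0.005,0],[0.055,0,0,0.006,0],[0.055,0,0,0.006,0]]'
```

```text
time: 5.62
tcp_pos: [0.4455, 0.3824, 0.0627]
tcp_rot: [-179.9, 0.1, -95.6]
ft_force: [-0.5, -0.0, -2.9]
width: 0.064
grip_force: 45.7
time: 6.12
tcp_pos: [0.4449, 0.3819, 0.0552]
tcp_rot: [180.0, -0.0, -95.6]
ft_force: [-0.6, 1.0, -2.9]
width: 0.0641
grip_force: 45.7
```

```bash
python3 nudge.py '[[0.055,0,0,0.001,0],[0.055,0,0,0.002,0],[0.055,0,0,0.003,0],[0.055,0,0,0.003,0],[0.055,0,0,0.003,0]]'
```

```text
time: 6.75
tcp_pos: [0.445, 0.382, 0.0523]
tcp_rot: [-180.0, 0.0, -95.6]
ft_force: [-0.4, -0.2, -3.6]
width: 0.0637
grip_force: 45.7
```

```bash
python3 nudge.py '[[0.055,0,0,0.001,0],[0.055,0,0,0.001,0],[0.055,0,0,0.002,0],[0.055,0,0,0.002,0]]';python3 nudge.py '[[0.055,0,0,0,0],[0.055,0,0,0,0]]'
```

```text
time: 7.25
tcp_pos: [0.445, 0.382, 0.051]
tcp_rot: [-180.0, 0.0, -95.6]
ft_force: [-1.1, -0.6, 2.8]
width: 0.064
grip_force: 46.2
time: 7.5
tcp_pos: [0.445, 0.382, 0.0509]
tcp_rot: [-180.0, 0.0, -95.6]
ft_force: [-3.0, -1.5, 5.4]
width: 0.0638
grip_force: 46.5
```

Contact came at TCP z = 0.051, so the tray floor is 8 mm up as stated. Releasing.

```bash
python3 nudge.py '[[0.07,0,0,0,0],[0.08,0,0,0,0],[0.085,0,0,0,0],[0.085,0,0,0,0],[0.085,0,0,-0.03,0],[0.085,0,0,-0.09,0],[0.085,0,0,-0.15,0],[0.085,0,0,-0.18,0]]'
python3 - <<'E'
from h import *
go(.50,-.13,.25,-70)
E
```

```text
time: 8.5
tcp_pos: [0.4458, 0.3829, 0.2345]
tcp_rot: [-179.8, 0.3, -95.5]
ft_force: [-0.7, 1.0, -0.3]
width: 0.0846
grip_force: 0.0
t 8.5 tcp [0.4458 0.3829 0.2345] [-179.79    0.3   -95.54] rows d [ 0.5052 -0.1035 -0.0177] turn -25.5 dist 0.516 w 0.0846
```

```bash
python3 - <<'E'
from h import *
go(.558,-.154,.25,-60)
E
python3 nudge.py '[[0.085,0.52,-0.15,-0.018,-35],[0.085,0.52,-0.15,-0.018,-35],[0.085,0.52,-0.15,-0.018,-35],[0.085,0.52,-0.15,-0.018,-35],[0.085,0.52,-0.15,-0.018,-35],[0.085,0.52,-0.15,-0.018,-35],[0.085,0.52,-0.15,-0.018,-35],[0.085,0.52,-0.15,-0.018,-35]]'
python3 nudge.py '[[0.085,0,0,0,0],[0.085,0,0,0,0],[0.085,0,0,0,0]]'
python3 - <<'E'
from h import *
im,c=snap('wrist','w3'); go(.558,-.154,.25,-60)
E
```

```text
t 8.5 tcp [0.4458 0.3829 0.2345] [-179.79    0.3   -95.54] rows d [ 0.5234 -0.1636 -0.0176] turn -35.5 dist 0.549 w 0.0846
time: 9.5
tcp_pos: [0.5355, -0.1064, 0.2471]
tcp_rot: [-180.0, -0.0, -60.5]
ft_force: [0.2, 0.1, 0.1]
width: 0.0849
grip_force: 0.0
time: 9.88
tcp_pos: [0.5353, -0.1033, 0.2468]
tcp_rot: [-180.0, 0.0, -60.5]
ft_force: [0.1, -0.8, -0.1]
width: 0.0848
grip_force: 0.0
t 9.93 tcp [ 0.5353 -0.1031  0.2469] [-179.99    0.    -60.43] rows d [ 0.0554  0.0054 -0.0031] turn -0.4 dist 0.056 w 0.0851
```

View pics/w3.png

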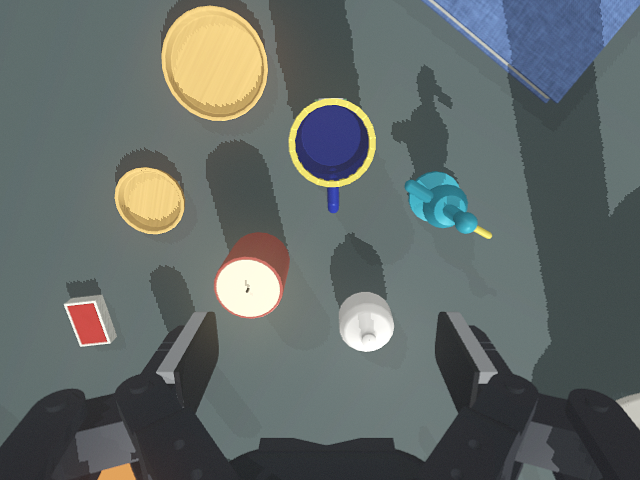

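This view shows the far mug's rim at (332,142) with the handle tip at (334,210). The wide candle is at (249,287), the wide dish at (215,63), the slim dish at (149,200) and the bird at (440,205).

Run:
```python
from h import *
im,c=load('wrist','w3'); ct=pose('top'); sc=pose('scene')
T={'mugF':('yellow',(280,90,385,192),(390.2,252.4),(275.3,177.5),.08),'cw':('cream',(205,245,292,325),(311.6,251.8),(310,227.4),.07),
'dw':('brass',(155,0,275,127),(385.5,201.7),(233.2,218.1),.012),'ds':('brass',(108,160,190,240),(315.5,198),(262.1,264.9),.012)}
for k,(kind,w,pt,ps,z) in T.items():
    e=ell(im,kind,w); a,ga=tri(c,e[0],ct,pt); b,gb=tri(c,e[0],sc,ps)
    print(k,np.round(e[0],1),np.round(e[1],1),a.round(4),round(ga,4),b.round(4),round(gb,4),plane(c,[e[0]],z).round(4))
print('handle',plane(c,[(334,210)],.05))
go(.559,-.156,.15,-50)
```

```text
mugF [331.8 142.3] [86.7 88.9] [ 0.5595 -0.1541  0.0759] 0.0022 [ 0.5595 -0.1532  0.078 ] 0.002 [[ 0.5605 -0.1537  0.08  ]]
cw [247.6 287.7] [56.5 64.2] [ 0.5607 -0.0018  0.0688] 0.0035 [5.613e-01 1.000e-04 6.750e-02] 0.0019 [[ 0.5624 -0.0016  0.07  ]]
dw [214.2  62.8] [104.  117.7] [ 0.6821 -0.1565  0.0063] 0.0048 [ 0.6826 -0.1549  0.005 ] 0.0055 [[ 0.683  -0.1568  0.012 ]]
ds [149.5 200. ] [64.3 73.4] [ 0.6861 -0.0088  0.0107] 0.0038 [ 0.6877 -0.0065  0.0075] 0.003 [[ 0.6877 -0.0092  0.012 ]]
handle [[ 0.52717784 -0.10017063  0.05      ]]
t 9.93 tcp [ 0.5353 -0.1031  0.2469] [-179.99    0.    -60.43] rows d [0.0577 0.0055 0.0969] turn -10.4 dist 0.113 w 0.0851
```

```bash
python3 nudge.py '[[0.085,0.05,0.0037,0,-1.8],[0.085,0.0565,0.0037,0.05,-1.8],[0.085,0.0565,0.0037,0.1,-1.8],[0.085,0.0565,0.0037,0.1,-1.8],[0.085,0.0565,0.0037,0.1,-1.8]]'
python3 - <<'E'
from h import *
im,c=snap('wrist','w4'); _,c3=load('wrist','w3')
e=ell(im,'yellow',(200,100,480,330)); print(e, tri(c,e[0],c3,(331.8,142.3)))
go(.560,-.154,.043,-58.6)
E
```

```text
time: 10.55
tcp_pos: [0.5615, -0.155, 0.1489]
tcp_rot: [-179.9, -0.1, -58.6]
ft_force: [0.3, 0.8, -0.2]
width: 0.0853
grip_force: 0.0
((329.1076965332031, 260.38616943359375), (109.11316680908203, 115.43527221679688), 88.76520538330078) (array([ 0.56059515, -0.15398387,  0.08275077]), np.float64(0.00014675899986415952))
t 10.6 tcp [ 0.5618 -0.155   0.1495] [-179.79   -0.19  -58.65] rows d [-0.0021  0.0014  0.1065] turn -0.1 dist 0.107 w 0.0847
```

```bash
python3 nudge.py '[[0.085,-0.0015,0.001,0.03,0],[0.085,-0.0015,0.001,0.07,0],[0.085,-0.0015,0.001,0.106,0],[0.085,-0.0015,0.001,0.106,0],[0.06,-0.0015,0.001,0.106,0],[0.055,-0.0015,0.001,0.106,0],[0.055,-0.0015,0.001,0.106,0],[0.055,-0.0015,0.001,0.106,0]]' 40
python3 nudge.py '[[0.055,0,0,0,0],[0.055,0,0,0,0]]'
python3 nudge.py '[[0.055,0,0,-0.02,0],[0.055,0,0,-0.06,0],[0.055,0,0,-0.11,0],[0.055,0,0,-0.16,0],[0.055,0,0,-0.16,0]]'
python3 - <<'E'
from h import *
go(.564,.3705,.2,-95.3)
E
```

```text
time: 11.6
tcp_pos: [0.5604, -0.1548, 0.0437]
tcp_rot: [-179.8, -0.2, -58.7]
ft_force: [-0.7, -0.2, 6.9]
width: 0.0638
grip_force: 46.0
time: 11.85
tcp_pos: [0.5604, -0.1549, 0.0437]
tcp_rot: [-179.8, -0.2, -58.7]
ft_force: [0.3, 1.0, 7.7]
width: 0.0637
grip_force: 46.0
time: 12.48
tcp_pos: [0.5608, -0.155, 0.2064]
tcp_rot: [-179.5, -0.4, -58.7]
ft_force: [0.6, 0.2, -2.5]
width: 0.0642
grip_force: 45.5
t 12.47 tcp [ 0.5608 -0.155   0.2064] [-179.46   -0.38  -58.74] rows d [-0.4476 -0.2753  0.0061] turn 36.6 dist 0.525 w 0.0642
```

```bash
python3 nudge.py '[[0.055,-0.025,-0.015,0,2],[0.055,-0.065,-0.04,0,6],[0.055,-0.115,-0.071,0,10],[0.055,-0.165,-0.101,0,14],[0.055,-0.215,-0.132,0,18],[0.055,-0.265,-0.163,0,22],[0.055,-0.315,-0.194,0,26],[0.055,-0.355,-0.218,0,30]]'
python3 - <<'E'
from h import *
go(.564,.3705,.2,-95.3)
E
```

```text
time: 13.48
tcp_pos: [0.5592, 0.2638, 0.1991]
tcp_rot: [179.8, -0.0, -88.9]
ft_force: [0.6, -0.4, -2.5]
width: 0.064
grip_force: 45.3
t 13.47 tcp [0.5592 0.2638 0.1991] [ 1.7984e+02 -5.0000e-02 -8.8860e+01] rows d [-0.1066 -0.0069 -0.001 ] turn 6.4 dist 0.107 w 0.064
```

```bash
python3 nudge.py '[[0.055,-0.045,-0.003,0,3],[0.055,-0.085,-0.005,0,6.4],[0.055,-0.105,-0.0069,0,6.4],[0.055,-0.1066,-0.0069,0,6.4],[0.055,-0.1066,-0.0069,0,6.4]]'
python3 - <<'E'
from h import *
go(.564,.3705,.056,-95.3)
E
```

```text
time: 14.1
tcp_pos: [0.5648, 0.3675, 0.2001]
tcp_rot: [179.9, -0.1, -95.2]
ft_force: [0.3, -0.4, -2.8]
width: 0.0643
grip_force: 45.3
t 14.1 tcp [0.5648 0.3675 0.2001] [ 1.7992e+02 -8.0000e-02 -9.5190e+01] rows d [-0.0031  0.0009  0.1441] turn 0.1 dist 0.144 w 0.0643
```

```bash
python3 nudge.py '[[0.055,-0.002,0,0.03,0],[0.055,-0.002,0,0.07,0],[0.055,-0.002,0,0.11,0],[0.055,-0.002,0,0.135,0],[0.055,-0.002,0,0.142,0],[0.055,-0.002,0,0.144,0],[0.055,-0.002,0,0.144,0],[0.055,-0.002,0,0.144,0]]'
python3 nudge.py '[[0.055,0,0,0.001,0],[0.055,0,0,0.002,0],[0.055,0,0,0.003,0],[0.055,0,0,0.003,0],[0.055,0,0,0.003,0]]'
```

```text
time: 15.1
tcp_pos: [0.5659, 0.371, 0.0582]
tcp_rot: [-179.9, 0.1, -95.2]
ft_force: [-0.2, -0.3, -2.7]
width: 0.0636
grip_force: 45.3
time: 15.72
tcp_pos: [0.5654, 0.3706, 0.0537]
tcp_rot: [-180.0, -0.0, -95.2]
ft_force: [-0.5, 0.6, -2.7]
width: 0.0637
grip_force: 45.3
```

```bash
python3 nudge.py '[[0.055,0,0,0.001,0],[0.055,0,0,0.002,0],[0.055,0,0,0.003,0],[0.055,0,0,0.003,0],[0.055,0,0,0.003,0]]'
```

```text
time: 16.35
tcp_pos: [0.5653, 0.3707, 0.0518]
tcp_rot: [-180.0, 0.0, -95.1]
ft_force: [-3.9, -1.0, 5.6]
width: 0.0639
grip_force: 46.1
```

```bash
python3 nudge.py '[[0.07,0,0,0,0],[0.08,0,0,0,0],[0.085,0,0,0,0],[0.085,0,0,0,0],[0.085,0,0,-0.03,0],[0.085,0,0,-0.09,0],[0.085,0,0,-0.14,0],[0.085,0,0,-0.14,0]]'
python3 - <<'E'
from h import *
go(.561,-.001,.19,-90)
E
```

```text
time: 17.35
tcp_pos: [0.5676, 0.3723, 0.1969]
tcp_rot: [-179.5, 0.5, -95.1]
ft_force: [1.2, -0.7, 0.0]
width: 0.085
grip_force: 0.0
t 17.35 tcp [0.5676 0.3723 0.1969] [-179.53    0.47  -95.13] rows d [ 0.3724 -0.0268  0.0041] turn -5.1 dist 0.373 w 0.085
```

```bash
python3 nudge.py '[[0.085,0.06,-0.004,0,-5.1],[0.085,0.12,-0.009,0,-5.1],[0.085,0.18,-0.013,0,-5.1],[0.085,0.24,-0.017,0.003,-5.1],[0.085,0.3,-0.022,0.004,-5.1],[0.085,0.36,-0.026,0.004,-5.1],[0.085,0.3724,-0.0268,0.004,-5.1],[0.085,0.3724,-0.0268,0.004,-5.1]]'
python3 nudge.py '[[0.085,0,0,0,0],[0.085,0,0,0,0]]'
python3 - <<'E'
from h import *
im,c=snap('wrist','w5'); _,c3=load('wrist','w3'); snap('scene','s2'); 
s=cv2.imread('pics/s2.png'); cv2.imwrite('pics/s2w5.png',np.hstack([cv2.resize(im[:,:,::-1],(400,300)),cv2.resize(s[150:450,200:600],(400,300))]))
e=ell(im,'cream',(200,100,440,330)); print(e, tri(c,e[0],c3,(247.6,287.7)))
go(.561,-.001,.03,-90)
E
```

```text
time: 18.35
tcp_pos: [0.5582, -0.0034, 0.1862]
tcp_rot: [179.9, 0.0, -90.2]
ft_force: [0.4, 0.6, 0.7]
width: 0.085
grip_force: 0.0
time: 18.6
tcp_pos: [0.5587, -0.0014, 0.1866]
tcp_rot: [180.0, 0.0, -90.0]
ft_force: [-0.3, 0.7, -0.8]
width: 0.0849
grip_force: 0.0
((324.5941162109375, 228.55300903320312), (78.4725112915039, 82.70587921142578), 90.32730102539062) (array([ 0.56238201, -0.00412852,  0.07657077]), np.float64(0.0010171664019204682))
t 18.7 tcp [ 0.5586 -0.0016  0.1866] [179.99   0.   -89.97] rows d [-0.0006 -0.0024  0.1566] turn 0.0 dist 0.157 w 0.0851
```

View pics/s2w5.png

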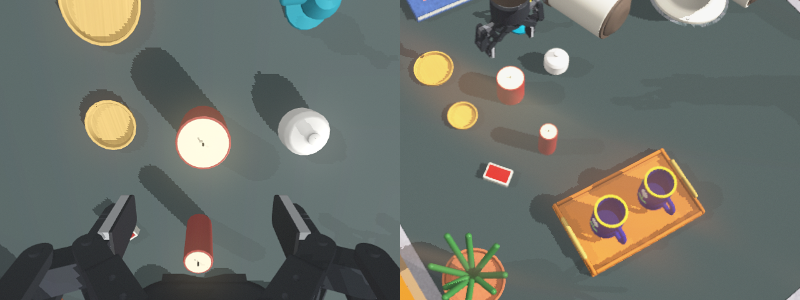

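Left half: the wide candle is centred under the gripper at (203,143). Right half: both mugs stand upright in the tray at (610,215) and (658,188), handles across. Next is the wide candle.

```bash
python3 nudge.py '[[0.085,0.0005,-0.0034,0.04,0],[0.085,0.0005,-0.0034,0.09,0],[0.085,0.0005,-0.0034,0.13,0],[0.085,0.0005,-0.0034,0.151,0],[0.085,0.0005,-0.0034,0.151,0],[0.06,0.0005,-0.0034,0.151,0],[0.055,0.0005,-0.0034,0.151,0],[0.055,0.0005,-0.0034,0.151,0]]' 40
python3 nudge.py '[[0.055,0,0,0,0],[0.055,0,0,0,0],[0.055,0,0,0,0]]'
```

```text
time: 19.7
tcp_pos: [0.5627, -0.0029, 0.0373]
tcp_rot: [-179.9, 0.0, -90.0]
ft_force: [-1.5, 1.7, 5.2]
width: 0.063
grip_force: 45.1
time: 20.08
tcp_pos: [0.5627, -0.0029, 0.0373]
tcp_rot: [-179.9, 0.0, -90.0]
ft_force: [-0.9, 1.1, 6.9]
width: 0.0627
grip_force: 45.2
```

```bash
python3 nudge.py '[[0.055,0,0,-0.02,0],[0.055,0,0,-0.06,0],[0.055,0,0,-0.09,0],[0.055,0,0,-0.09,0]]'
python3 - <<'E'
from h import *
go(.6825,-.1565,.125,-90)
E
```

```text
time: 20.58
tcp_pos: [0.5634, -0.0029, 0.128]
tcp_rot: [-179.7, 0.1, -90.1]
ft_force: [1.1, -0.2, -2.5]
width: 0.063
grip_force: 45.2
t 20.57 tcp [ 0.5634 -0.0029  0.128 ] [-1.7966e+02  1.0000e-01 -9.0070e+01] rows d [ 0.1535 -0.1192  0.0035] turn -0.1 dist 0.194 w 0.063
```

```bash
python3 nudge.py '[[0.055,0.025,-0.02,0,0],[0.055,0.065,-0.05,0,0],[0.055,0.105,-0.081,0,0],[0.055,0.14,-0.109,0,0],[0.055,0.1535,-0.1192,0.002,0],[0.055,0.1535,-0.1192,0.003,0],[0.055,0.1535,-0.1192,0.003,0]]'
python3 - <<'E'
from h import *
go(.6825,-.1565,.047,-90)
im,c=snap('wrist','w6')
p=cv2.resize(im[:,:,::-1],(400,300)); s,_=snap('scene','s3'); cv2.imwrite('pics/s3w6.png',np.hstack([p,cv2.resize(s[130:280,160:360,::-1],(400,300))]))
E
```

```text
time: 21.45
tcp_pos: [0.6798, -0.1559, 0.1215]
tcp_rot: [179.8, 0.0, -90.0]
ft_force: [0.8, -1.0, -2.4]
width: 0.0627
grip_force: 45.3
t 21.45 tcp [ 0.6798 -0.1559  0.1215] [ 1.7985e+02  4.0000e-02 -9.0040e+01] rows d [ 0.0006 -0.0029  0.0745] turn -0.0 dist 0.075 w 0.0627
```

View pics/s3w6.png

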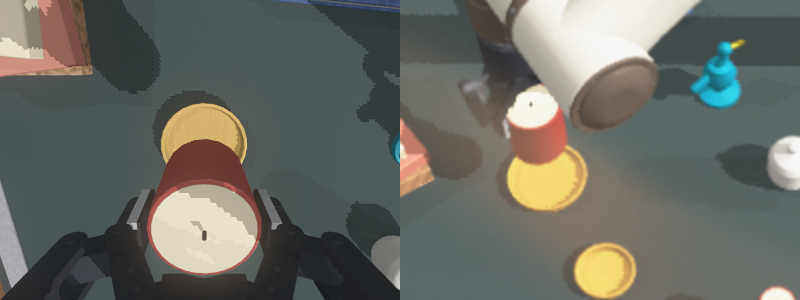

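Left half: the candle is held upright and lined up sideways with the wide dish, which spans x 162–247. Right half: it hovers over the dish at (545,175). Lowering it.

```bash
python3 nudge.py '[[0.055,0,-0.002,0.025,0],[0.055,0,-0.002,0.05,0],[0.055,0,-0.002,0.065,0],[0.055,0,-0.002,0.072,0],[0.055,0,-0.002,0.072,0],[0.055,0,-0.002,0.072,0]]'
python3 nudge.py '[[0.055,0,0,0.001,0],[0.055,0,0,0.002,0],[0.055,0,0,0.003,0],[0.055,0,0,0.003,0],[0.055,0,0,0.003,0]]'
```

```text
time: 22.3
tcp_pos: [0.6837, -0.1569, 0.052]
tcp_rot: [-179.9, -0.0, -90.0]
ft_force: [-0.3, -0.2, -2.7]
width: 0.0631
grip_force: 45.3
time: 22.92
tcp_pos: [0.683, -0.1569, 0.0478]
tcp_rot: [180.0, -0.0, -90.1]
ft_force: [0.1, -1.1, -2.4]
width: 0.0632
grip_force: 45.3
```

```bash
python3 nudge.py '[[0.055,0,0,0.0015,0],[0.055,0,0,0.003,0],[0.055,0,0,0.004,0],[0.055,0,0,0.0045,0],[0.055,0,0,0.0045,0],[0.055,0,0,0.0045,0]]'
```

```text
time: 23.68
tcp_pos: [0.683, -0.1569, 0.0433]
tcp_rot: [-180.0, -0.0, -90.1]
ft_force: [-0.1, -1.1, -3.4]
width: 0.0631
grip_force: 45.3
```

```bash
python3 nudge.py '[[0.055,0,0,0.001,0],[0.055,0,0,0.002,0],[0.055,0,0,0.0025,0],[0.055,0,0,0.0025,0],[0.055,0,0,0.0025,0]]'
```

```text
time: 24.3
tcp_pos: [0.683, -0.1569, 0.0413]
tcp_rot: [-180.0, -0.0, -90.1]
ft_force: [-2.7, 1.4, 2.5]
width: 0.063
grip_force: 45.7
```

Contact came at 0.0413, as expected for the 4 mm dish floor. Releasing.

```bash
python3 nudge.py '[[0.07,0,0,0,0],[0.08,0,0,0,0],[0.085,0,0,0,0],[0.085,0,0,0,0],[0.085,0,0,-0.03,0],[0.085,0,0,-0.09,0],[0.085,0,0,-0.15,0],[0.085,0,0,-0.15,0]]'
python3 - <<'E'
from h import *
go(.567,.157,.19,-90)
E
```

```text
time: 25.3
tcp_pos: [0.6863, -0.1575, 0.1984]
tcp_rot: [-179.2, -0.1, -90.0]
ft_force: [0.6, -0.9, -0.6]
width: 0.0849
grip_force: 0.0
t 25.3 tcp [ 0.6863 -0.1575  0.1984] [-1.792e+02 -1.100e-01 -9.002e+01] rows d [-0.3144  0.1195  0.0062] turn -0.0 dist 0.336 w 0.0849
```

```bash
python3 nudge.py '[[0.085,-0.055,0.02,0,0],[0.085,-0.11,0.042,0,0],[0.085,-0.165,0.063,0.003,0],[0.085,-0.22,0.084,0.006,0],[0.085,-0.275,0.105,0.006,0],[0.085,-0.3144,0.1195,0.006,0],[0.085,-0.3144,0.1195,0.006,0],[0.085,-0.3144,0.1195,0.006,0]]'
python3 nudge.py '[[0.085,0,0,0,0],[0.085,0,0,0,0]]'
python3 - <<'E'
from h import *
im,c=snap('wrist','w7'); _,c1=load('wrist','w1')
e=ell(im,'cream',(250,130,420,330)); print(e, tri(c,e[0],c1,(176.2,215.6)),plane(c,[e[0]],.08))
go(.567,.157,.045,-90)
E
```

```text
time: 26.3
tcp_pos: [0.5636, 0.1574, 0.1843]
tcp_rot: [180.0, -0.0, -90.1]
ft_force: [-0.1, 0.9, -0.0]
width: 0.0851
grip_force: 0.0
time: 26.55
tcp_pos: [0.5641, 0.1566, 0.1846]
tcp_rot: [180.0, -0.0, -90.2]
ft_force: [0.8, -0.6, -0.7]
width: 0.0851
grip_force: 0.0
((322.3396911621094, 236.93829345703125), (41.333553314208984, 44.248836517333984), 83.80062103271484) (array([0.56883391, 0.15800914, 0.08014571]), np.float64(0.0002745704689232364)) [[0.56881552 0.15791619 0.08      ]]
t 26.6 tcp [0.5641 0.1567 0.1846] [ 1.7999e+02 -1.0000e-02 -9.0150e+01] rows d [-0.0003 -0.003   0.1396] turn -0.2 dist 0.14 w 0.0851
```

```bash
python3 nudge.py '[[0.085,-0.001,-0.004,0.04,0],[0.085,-0.001,-0.004,0.09,0],[0.085,-0.001,-0.004,0.13,0],[0.085,-0.001,-0.004,0.143,0],[0.07,-0.001,-0.004,0.143,0],[0.055,-0.001,-0.004,0.143,0],[0.045,-0.001,-0.004,0.143,0],[0.032,-0.001,-0.004,0.143,0]]' 30
python3 nudge.py '[[0.032,0,0,0,0],[0.032,0,0,0,0],[0.032,0,0,0,0],[0.032,0,0,0,0]]'
```

```text
time: 27.6
tcp_pos: [0.5684, 0.159, 0.0433]
tcp_rot: [-179.9, 0.1, -90.0]
ft_force: [-1.0, -0.3, 3.8]
width: 0.0391
grip_force: 30.1
time: 28.1
tcp_pos: [0.5684, 0.159, 0.0433]
tcp_rot: [-179.9, 0.0, -90.0]
ft_force: [-2.0, 0.4, 5.4]
width: 0.0394
grip_force: 30.2
```

```bash
python3 nudge.py '[[0.032,0,0,-0.02,0],[0.032,0,0,-0.06,0],[0.032,0,0,-0.09,0],[0.032,0,0,-0.09,0]]'
python3 - <<'E'
from h import *
go(.687,-.0085,.13,-90)
E
```

```text
time: 28.6
tcp_pos: [0.5692, 0.1594, 0.1344]
tcp_rot: [-179.7, 0.2, -90.1]
ft_force: [0.0, -0.4, -1.3]
width: 0.0398
grip_force: 30.4
t 28.6 tcp [0.5692 0.1594 0.1344] [-1.797e+02  1.700e-01 -9.005e+01] rows d [ 0.1678 -0.118   0.0045] turn -0.1 dist 0.205 w 0.0398
```

```bash
python3 nudge.py '[[0.032,0.025,-0.018,0,0],[0.032,0.065,-0.046,0,0],[0.032,0.11,-0.077,0,0],[0.032,0.15,-0.105,0,0],[0.032,0.1678,-0.118,0.003,0],[0.032,0.1678,-0.118,0.003,0],[0.032,0.1678,-0.118,0.003,0]]'
python3 - <<'E'
from h import *
go(.687,-.0085,.053,-90)
im,c=snap('wrist','w8')
h,m=blob(im,'brass',(200,100,450,330)); print(h.min(0),h.max(0)); y=int(h[h[:,1].argmin(),1]); 
l=h[h[:,0].argmin()];r=h[h[:,0].argmax()];t=h[h[:,1].argmin()]; print(plane(c,[l,r,t],.012))
cv2.imwrite('pics/w8s.png',cv2.resize(im[:,:,::-1],(400,300)))
E
```

```text
time: 29.48
tcp_pos: [0.6847, -0.0085, 0.1278]
tcp_rot: [179.9, 0.0, -90.0]
ft_force: [0.4, 0.1, -1.6]
width: 0.0393
grip_force: 30.6
t 29.48 tcp [ 0.6847 -0.0085  0.1278] [179.89   0.   -90.03] rows d [-0.     -0.0024  0.0748] turn -0.0 dist 0.075 w 0.0393
[276. 183.] [374. 263.]
[[ 0.72214493 -0.00472447  0.012     ]
 [ 0.65287168 -0.00692151  0.012     ]
 [ 0.68064132 -0.04189715  0.012     ]]
```

View pics/w8s.png

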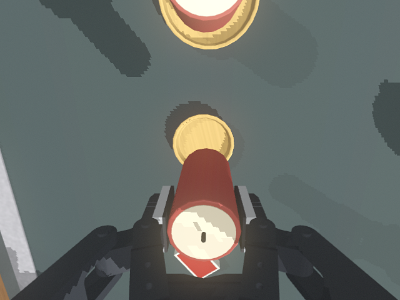

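The slim candle is held upright over the slim dish, which sits at (203,140). The dish's edges give a centre of (0.6875, -0.007) and a 69 mm width, matching the earlier measurement. The wide candle stands in its dish at the top. Lowering.

```bash
python3 nudge.py '[[0.032,-0.0005,-0.002,0.025,0],[0.032,-0.0005,-0.002,0.05,0],[0.032,-0.0005,-0.002,0.065,0],[0.032,-0.0005,-0.002,0.072,0],[0.032,-0.0005,-0.002,0.074,0],[0.032,-0.0005,-0.002,0.074,0],[0.032,-0.0005,-0.002,0.074,0]]'
python3 nudge.py '[[0.032,0,0,0.0015,0],[0.032,0,0,0.003,0],[0.032,0,0,0.004,0],[0.032,0,0,0.004,0],[0.032,0,0,0.004,0]]'
```

```text
time: 30.4
tcp_pos: [0.6881, -0.0088, 0.0557]
tcp_rot: [-179.9, 0.0, -90.1]
ft_force: [-0.5, 0.0, -1.1]
width: 0.0395
grip_force: 30.6
time: 31.02
tcp_pos: [0.6876, -0.0088, 0.0508]
tcp_rot: [-180.0, -0.0, -90.1]
ft_force: [0.1, 0.1, -1.3]
width: 0.0399
grip_force: 30.6
```

```bash
python3 nudge.py '[[0.032,0,0,0.001,0],[0.032,0,0,0.002,0],[0.032,0,0,0.003,0],[0.032,0,0,0.0035,0],[0.032,0,0,0.0035,0],[0.032,0,0,0.0035,0]]'
```

```text
time: 31.78
tcp_pos: [0.6876, -0.0088, 0.0474]
tcp_rot: [180.0, -0.0, -90.1]
ft_force: [-1.0, 0.2, -0.1]
width: 0.0394
grip_force: 30.6
```

```bash
python3 nudge.py '[[0.032,0,0,0.0005,0],[0.032,0,0,0.001,0],[0.032,0,0,0.001,0],[0.032,0,0,0.001,0]]'
```

```text
time: 32.28
tcp_pos: [0.6876, -0.0089, 0.0474]
tcp_rot: [-180.0, -0.0, -90.0]
ft_force: [-3.6, -0.3, 5.6]
width: 0.0394
grip_force: 31.1
```

The candle is on the dish floor (contact at 0.0474, predicted 0.0473). Releasing and moving clear.

```bash
python3 nudge.py '[[0.045,0,0,0,0],[0.055,0,0,0,0],[0.07,0,0,0,0],[0.07,0,0,0,0],[0.07,0,0,-0.03,0],[0.07,0,0,-0.09,0],[0.07,0,0,-0.15,0],[0.07,0,0,-0.2,0]]'
python3 nudge.py '[[0.07,-0.03,0.03,0,0],[0.07,-0.08,0.08,0,0],[0.07,-0.12,0.12,0,0],[0.07,-0.15,0.16,0,0],[0.07,-0.18,0.2,0,0],[0.07,-0.18,0.2,0,0],[0.07,-0.18,0.2,0,0]]'
python3 - <<'E'
from h import *
a,_=snap('top','t9'); b,_=snap('scene','s9')
cv2.imwrite('pics/f9.png',np.hstack([a[150:400,60:460],b[110:360,200:600] if 0 else b[130:380,190:590]])[:,:,::-1])
E
```

```text
time: 33.28
tcp_pos: [0.6879, -0.0088, 0.2492]
tcp_rot: [-179.9, 0.0, -90.1]
ft_force: [1.4, -0.0, -0.2]
width: 0.0697
grip_force: 0.0
time: 34.15
tcp_pos: [0.4881, 0.1716, 0.2466]
tcp_rot: [-180.0, 0.0, -90.0]
ft_force: [0.7, -0.1, 0.5]
width: 0.0697
grip_force: 0.0
```

View pics/f9.png

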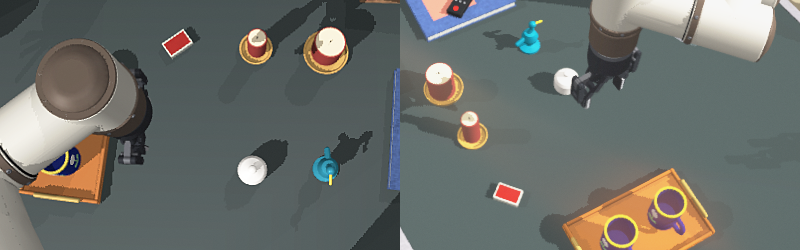

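Both candles stand inside their dishes and both mugs are upright on the tray. The pot (252,170) and the bird (326,168) are where they were. Handing in.

```bash
python3 nudge.py '[[0.07,0,0,0,0],[0.07,0,0,0,0]]' >/dev/null; python3 -c "
from bench import env
print(env.job_done())"
```

```text
the job is handed in; nothing more can be done
None
```

The job is handed in, though no verdict came back: both mugs are upright on the tray, each candle stands in its own dish, and the bird, pot and remote were left alone, after about 34 s of the 99 s allowed.

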